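# Rebuild the lens stack in a slotted lens tube

## Task

Rebuild the lens stack in the upright slotted lens tube: first the lens cell (the ring with the glass in it), then the tall open spacer, then the low notched retaining ring on top. Lower each one in gently rather than dropping it, the same way up as it lies now, let go, and see that it sits flat and fully home before you fetch the next. Leave the other things on the bench where they are.

Things in the scene. Friction and masses are not known exactly. Their poses are not given: they have to be found in the camera images.
- lens_tube: upright aluminium tube fixed on a dark foot plate (130 x 110 x 8 mm in its x, y). Origin: centre of the foot's underside, z up the bore. Bore 64 mm, outside 76 mm, mouth 88 mm above the bench, flared over the top 6 mm. Walls on its +x and -x sides; on its +y and -y sides open slots 46 mm wide, mouth to foot: fingers closing along its y pass down them holding a ring, and open there
- seat (a point): flat seat in the tube on the bore's axis, 24 mm above the bench, 64 mm below the mouth: the top of a round pillar 57 mm across on the foot plate; same axes as the tube. Stack above this point: lens cell 0 to 22 mm, spacer 22 to 52, retaining ring 52 to 70 (6 mm proud of the mouth)
- lens_cell: lens cell: dark metal ring, 60 mm outside diameter, 22 mm tall, filled by a convex glass lens that stays below the rim. About 0.14 kg. Origin: centre of its underside, z up. It lies flat on the bench
- spacer: spacer: plain aluminium open ring, 60 mm outside, 48 mm inside diameter, 30 mm tall, the tallest of the three. About 0.10 kg. Origin: centre of its underside, z up. It lies flat on the bench
- retaining_ring: retaining ring: dark open ring, 60 mm outside, 45 mm inside diameter, 18 mm tall, with four notches 6 mm deep in its upper edge. About 0.09 kg. Origin: centre of its underside, z up. It lies flat on the bench, notches up
- adapter_ring: bystander: large flat aluminium ring, 96 mm across, 12 mm tall, too wide for the tube; origin centre of underside
- dropper_bottle: bystander: small amber bottle, 40 mm across, 75 mm tall; origin centre of underside
- screwdriver: bystander: screwdriver lying flat, 180 mm long along its x
- petri_dish: bystander: shallow glass dish, 90 mm across, 16 mm tall; origin centre of underside
- dust_blower: bystander: black rubber bulb blower standing nozzle up, 56 mm across, 105 mm tall; origin centre of underside
- slide_box: bystander: grey closed box, 90 x 180 x 34 mm; origin centre of underside
- objective: bystander: small steel microscope objective standing on the bench, 32 mm across, 46 mm tall; origin centre of underside

How it is judged:
On the way, in this order (a step that is already met when the one before it is completed fails the run):
1. the lens cell sits home in the tube, on the seat, flat and let go (horizontal distance between lens_cell and seat below 0.005 m and z of lens_cell in the frame of seat between -0.003 and 0.003 m and angle between lens_cell's own z axis and vertical below 0.08 rad and contact force between the fingers and lens_cell below 0.1 N), for 0.2 s.
2. the spacer sits home in the tube, on the ring before it, flat and let go (horizontal distance between each of lens_cell, spacer and seat below 0.005 m and z of lens_cell in the frame of seat between -0.003 and 0.003 m and angle between each of lens_cell, spacer's own z axis and vertical below 0.08 rad and z of spacer in the frame of seat between 0.019 and 0.025 m and contact force between the fingers and spacer below 0.1 N), for 0.2 s.
3. the retaining ring sits home in the tube, on the ring before it, flat and let go (horizontal distance between each of lens_cell, spacer, retaining_ring and seat below 0.005 m and z of lens_cell in the frame of seat between -0.003 and 0.003 m and angle between each of lens_cell, spacer, retaining_ring's own z axis and vertical below 0.08 rad and z of spacer in the frame of seat between 0.019 and 0.025 m and z of retaining_ring in the frame of seat between 0.049 and 0.055 m and contact force between the fingers and retaining_ring below 0.1 N), for 0.2 s.
At the end, for the whole second after the job is handed in: Lens cell, spacer, retaining ring stacked in the tube from the bottom: each within 5 mm of the axis, 3 mm of its stack height (0, 22, 52 mm above the seat) and 0.08 rad of level, right way up, at rest, let go; bystanders within 30 mm of their start (all of step 3 and linear speed of each of lens_cell, spacer, retaining_ring below 0.02 m/s and contact force between the fingers and lens_cell below 0.1 N and contact force between the fingers and spacer below 0.1 N and distance of each of adapter_ring, dropper_bottle, screwdriver, petri_dish, dust_blower, slide_box, objective from where it was at the start of the episode below 0.03 m); the robot touches nothing.
It fails at once if the lens cell is dropped into the tube (falling freely at over 0.6 m/s, about 20 mm of fall) (horizontal distance between lens_cell and seat below 0.05 m and linear speed of lens_cell above 0.6 m/s and contact force between the fingers and lens_cell below 0.1 N).
It fails at once if the spacer is dropped into the tube (falling freely at over 0.6 m/s, about 20 mm of fall) (horizontal distance between spacer and seat below 0.05 m and linear speed of spacer above 0.6 m/s and contact force between the fingers and spacer below 0.1 N).
It fails at once if the retaining ring is dropped into the tube (falling freely at over 0.6 m/s, about 20 mm of fall) (horizontal distance between retaining_ring and seat below 0.05 m and linear speed of retaining_ring above 0.6 m/s and contact force between the fingers and retaining_ring below 0.1 N).
It fails at once if a bystander is moved by more than 30 mm (distance of any of adapter_ring, dropper_bottle, screwdriver, petri_dish, dust_blower, slide_box, objective from where it was at the start of the episode above 0.03 m).
It also fails if it takes over 67 s, if anything falls off the work surface, if the arm or the gripper's body presses on something with over 40 N, if the wrist force passes 120 N, or if a joint passes its speed limit or range.

## Robot

A 7-joint arm with a two-finger parallel gripper is mounted at the origin on the work surface. World frame = base frame: x ahead of the robot, y to its left, z up, the work surface at z = 0. Lengths are in m, angles in rad, forces in N, time in s.
With the tool pointing down it reaches from about 0.425 to 0.925 m from the base axis. Payload 6.8 kg.
Tool frame: the origin (TCP) lies at the very end of the fingers, on their centre line; the grasp point (between the pads) lies 19 mm behind it; z points along the fingers, x is the direction in which the jaws open and shut, and the axes are right-handed (so a half turn about z gives the same grasp; the last joint's range is limited). The gripper opens to 85 mm and grips with 20 to 120 N. Pads are 22 mm wide; open, the fingers measure 114 mm over their backs; the gripper's body (76 mm by 85 mm) begins 54 mm behind the grasp point. The pads swing forward as they close: fully open they stand 13 mm farther back than shut.
Start: joints at [-1.273, 0.477, 0.022, 1.555, -0.011, 1.109, -0.083], TCP at [0.266, 0.62, 0.231] pointing down, gripper open.
Joint ranges: [-2.96, 2.96], [-0.34, 2.1], [-1.41, 1.46], [0.24, 2.44], [-1.37, 4.51], [0.17, 1.92], [-2.96, 2.96]. Speed limits (rad/s): [2.39, 2.39, 3.14, 3.14, 3.14, 3.14, 3.14].

## Interface

Orientations are given as a unit quaternion [w, x, y, z].
In Python, from station import get_obs, read_camera, calibration, hand_in, recognise, outline_of, place_of gives the robot as it stands.
- The arm moves only by the tool move_arm, never from a script. Its argument "steps" is a list of rows, each an object with "fingers": the finger opening in mm, from 0 to 85.4; "translation": the shift along the world's x, y, z in mm, a list of three; "turn": the turn about the world's z in rad. In form: [{"fingers": fingers, "translation": [dx, dy, dz], "turn": turn}, ...]. A call has 1 to 10 rows; each row shifts and turns the commanded pose from where the row before left it; what a row does not reach is not made up. A row lasts 1/8 s, in which the tool goes at most 62.5 mm and 10.7 degrees, less where a joint would pass 70% of its speed; a pose out of reach is approached as far as the arm can. A call with a gripper value outside its range is refused whole. The fingers move at their own pace and stop on an object; "newtons" is the grip in N (left out, the last holds). Time passes only in rows, so rows that do not move let the fingers close. It gives the time, the measured TCP pose, the force and the opening at its end, in the units of the state.
- get_obs(): the state, without advancing time (a new reading comes with each control period).
- read_camera(name): name is "side" or "top"; returns the picture (400x640x3 uint8, blue, green, red); there is no depth.
- calibration(name): a dict with "camera_matrix" (3x3 intrinsics, pixels), "rvec" (rotation vector, rad) and "tvec" (3), from world to camera coordinates, as OpenCV has them. Camera axes: x right, y down, z forward; pixel columns grow to the right and rows downward; lengths in m; the calibration is good to about 2 mm. A picture is of the moment at which its call begins. calibration takes no time and is no camera call.
- hand_in(): hands the job in, once; it reports no verdict.
Trained networks look in the newest picture that a camera, given by its name, has taken for a name from the list of things; names that differ only in an ending like _2 or _b are one class to them, and where a whole thing is asked for, a point or a joint stands for the part that bears it (a point fixed in the world has none). Each returns a list of dicts, best first, with "conf" (0 to 1); they miss things now and then, are a little off and sometimes report something else, mostly with a low value. They report only what shows in the picture. A call takes as long as a camera call.
- recognise(camera, name): "xy" ([column, row] in pixels, amid what is visible of it).
- outline_of(camera, name): "mask" (400x640 bool, what is visible of it) and "xy" ([column, row] in pixels, amid what is visible of it).
- place_of(camera, name): "xy" ([column, row] in pixels: a listed point, or the origin of a listed thing).
The state is a dict: "t": time; "q": joint angles; "joint_vel": joint speeds; "joint_torque": joint torques, N m; "eef_pos": TCP position; "tool_rot": TCP orientation; "contact_force": force on the tool from outside, world axes, zero at the start; "torque": the same for the moment, N m; "gripper_width": opening from 0.0 (shut) to 1.0 (fully open).
Only numpy, scipy, OpenCV 4.12 (cv2) and the standard library are available. Lean on these libraries where they do the work, as an engineer would, in place of code of your own. Each camera call takes 0.05 s, during which the arm holds its last target.

## Working session

There is one attempt and no reset: what is moved stays moved. The work goes in short steps, Python scripts to look and compute and a tool call to move; the robot and the scene stay as the last step left them, time stands still between calls to the robot, and variables do not carry over. Pictures are saved under pics/ and viewed, and the job is handed in when it is done.

Besides the shell and the picture viewer there is one more tool, called after "Request:" by a JSON object that holds its "op" and its "data". move_arm: Moves the arm, as the interface text tells. Its arguments: {"type":"object","properties":{"steps":{"type":"array"},"newtons":{"type":"number"}},"required":["steps"]}

```bash
mkdir -p pics
python3 - <<'E'
from station import *
import cv2,numpy as np
o=get_obs();print({k:np.round(v,3) for k,v in o.items()})
for c in("side","top"):
    im=read_camera(c);cv2.imwrite(f"pics/{c}0.png",im)
    k=calibration(c);R=cv2.Rodrigues(np.array(k["rvec"]))[0];print(c,np.round(k["camera_matrix"],1).tolist(),"cam at",(-R.T@np.array(k["tvec"]).ravel()).round(3), R[2].round(2))
E
```

```text
{'t': np.float64(0.0), 'q': array([-1.273,  0.478,  0.022,  1.556, -0.012,  1.109, -0.083]), 'joint_vel': array([ 0.   ,  0.001, -0.002,  0.   , -0.   , -0.001,  0.001]), 'joint_torque': array([-0.0000e+00, -5.9645e+01,  1.6080e+00, -2.8120e+01,  1.2000e-02,
        1.0000e-02,  0.0000e+00]), 'eef_pos': array([0.266, 0.62 , 0.23 ]), 'tool_rot': array([ 0.001,  0.835,  0.55 , -0.001]), 'contact_force': array([ 0.152, -0.106,  0.184]), 'torque': array([0.033, 0.02 , 0.011]), 'gripper_width': np.float64(0.998)}
side [[475.9, 0.0, 320.0], [0.0, 475.9, 207.6], [0.0, 0.0, 1.0]] cam at [ 0.365 -0.997  0.654] [ 0.17  0.84 -0.52]
top [[389.3, 0.0, 320.1], [0.0, 389.3, 196.1], [0.0, 0.0, 1.0]] cam at [ 0.464 -0.029  1.104] [ 0.09 -0.02 -1.  ]
```

View pics/side0.png

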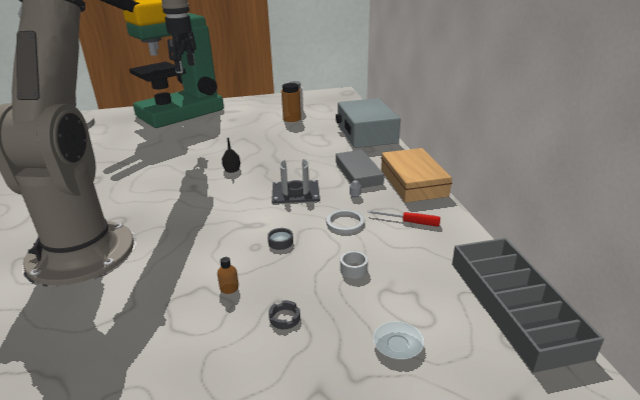

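View pics/top0.png

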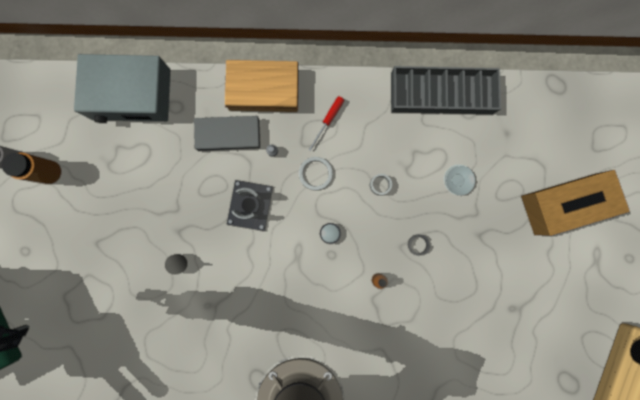

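```bash
cat > h.py <<'E'
from station import *
import cv2,numpy as np
def cal(c):
    k=calibration(c);return np.array(k["camera_matrix"]),np.array(k["rvec"],float).ravel(),np.array(k["tvec"],float).ravel()
def back(c,xy,z):
    K,r,t=cal(c);R=cv2.Rodrigues(r)[0];d=R.T@np.linalg.inv(K)@np.array([xy[0],xy[1],1.]);C=-R.T@t
    return C+d*(z-C[2])/d[2]
def proj(c,P):
    K,r,t=cal(c);return cv2.projectPoints(np.array(P,float).reshape(-1,3),r,t,K,None)[0].reshape(-1,2)
E
python3 - <<'E'
from h import *
for n,z in(("lens_tube",0),("seat",.024),("lens_cell",0),("spacer",0),("retaining_ring",0),("adapter_ring",0),("dropper_bottle",0),("screwdriver",0.01),("petri_dish",0),("dust_blower",0),("slide_box",0),("objective",0)):
    for c in("top","side"):
        r=place_of(c,n)[:2]
        print(n,c,[(np.round(a["xy"],1).tolist(),round(float(a["conf"]),2),(back(c,a["xy"],z)*1000).round(0)[:2].tolist()) for a in r])
print(get_obs()["t"])
E
```

```text
lens_tube top [([248.2, 204.5], 0.7, [535.0, 155.0]), ([455.2, 181.0], 0.35, [611.0, -437.0])]
lens_tube side [([294.0, 192.0], 0.92, [530.0, 155.0])]
seat top [([249.1, 202.9], 0.76, [538.0, 149.0]), ([457.5, 182.2], 0.71, [604.0, -434.0])]
seat side [([294.0, 184.6], 0.81, [531.0, 154.0])]
lens_cell top [([328.8, 234.4], 0.79, [453.0, -74.0])]
lens_cell side [([278.0, 242.7], 0.85, [452.0, -76.0])]
spacer top [([381.1, 182.3], 0.46, [604.0, -223.0])]
spacer side [([350.3, 268.4], 0.65, [592.0, -210.0])]
retaining_ring top [([417.2, 243.9], 0.78, [430.0, -325.0])]
retaining_ring side [([283.0, 315.8], 0.88, [427.0, -319.0])]
adapter_ring top [([318.7, 173.3], 0.61, [627.0, -44.0]), ([250.3, 204.5], 0.24, [535.0, 149.0])]
adapter_ring side [([345.7, 223.5], 0.58, [628.0, -36.0])]
dropper_bottle top [([375.1, 282.0], 0.55, [322.0, -206.0])]
dropper_bottle side [([230.0, 288.0], 0.8, [332.0, -212.0])]
screwdriver top [([327.6, 124.8], 0.91, [766.0, -67.0]), ([228.3, 131.4], 0.65, [742.0, 216.0])]
screwdriver side [([403.0, 217.3], 0.63, [770.0, -59.0])]
petri_dish top [([455.5, 181.1], 0.78, [611.0, -437.0])]
petri_dish side [([394.7, 342.2], 0.85, [612.0, -433.0]), ([357.9, 169.9], 0.29, [741.0, 240.0])]
dust_blower top [([180.1, 266.3], 0.6, [360.0, 339.0])]
dust_blower side [([233.9, 169.0], 0.65, [376.0, 344.0]), ([294.5, 183.2], 0.45, [541.0, 206.0])]
slide_box top [([231.1, 132.0], 0.61, [743.0, 210.0]), ([455.1, 182.5], 0.51, [606.0, -436.0])]
slide_box side [([357.6, 170.3], 0.84, [740.0, 237.0])]
objective top [([271.1, 151.7], 0.58, [687.0, 94.0])]
objective side [([353.5, 197.4], 0.6, [683.0, 84.0])]
1.3
```

Run:
```python
from h import *
from scipy.optimize import minimize
m={}
for c in("top","side"):
    im=read_camera(c)
    for n in("lens_cell","spacer","retaining_ring","lens_tube"):
        r=outline_of(c,n)
        if r: m[c+n]=r[0]["mask"];print(c,n,round(float(r[0]["conf"]),2),int(r[0]["mask"].sum()))
np.savez("m.npz",**m)
a=np.linspace(0,2*np.pi,60)
U=4
def cyl(c,x,y,r,h):
    P=np.array([[x+r*np.cos(t),y+r*np.sin(t),z] for z in(0,h) for t in a])
    q=proj(c,P);H=cv2.convexHull(((q+.5)*U*16).astype(np.int32))
    im=np.zeros((400*U,640*U),np.uint8);cv2.fillPoly(im,[H],1,shift=4)
    return cv2.resize(im.astype(np.float32),(640,400),interpolation=cv2.INTER_AREA)
for n,x,y,h in(("lens_cell",.453,-.075,.022),("spacer",.598,-.216,.03),("retaining_ring",.428,-.322,.018)):
    for cs in(("top",),("side",),("top","side")):
        def f(p):
            e=0
            for c in cs:
                mk=m[c+n].astype(np.uint8)
                cn=cv2.findContours(mk,cv2.RETR_EXTERNAL,2)[0];fm=np.zeros_like(mk);cv2.drawContours(fm,cn,-1,1,-1)
                w=cyl(c,x+p[0]/1000,y+p[1]/1000,.03,h);e+=np.abs(w-fm).sum()/fm.sum()
            return e
        s=minimize(f,[0,0],method="Nelder-Mead",options=dict(initial_simplex=[[-8,-8],[8,-4],[0,8]],xatol=.1))
        print(n,cs,np.round([x*1000+s.x[0],y*1000+s.x[1]],1),round(s.fun,3))
t=cv2.imread("pics/top0.png");s=cv2.imread("pics/side0.png")
cv2.imwrite("pics/z1.png",cv2.resize(t[165:245,210:290],None,fx=7,fy=7,interpolation=cv2.INTER_CUBIC))
cv2.imwrite("pics/z2.png",cv2.resize(s[145:215,255:335],None,fx=8,fy=8,interpolation=cv2.INTER_CUBIC))
```

```text
top lens_cell 0.54 368
top spacer 0.63 188
top retaining_ring 0.76 139
top lens_tube 0.87 1861
side lens_cell 0.78 492
side spacer 0.62 639
side retaining_ring 0.87 623
side lens_tube 0.9 1254
lens_cell ('top',) [456.9 -75.4] 0.052
lens_cell ('side',) [457.5 -72.9] 0.057
lens_cell ('top', 'side') [456.9 -74.7] 0.141
spacer ('top',) [ 595.5 -218.2] 0.088
spacer ('side',) [ 596.4 -214.6] 0.077
spacer ('top', 'side') [ 596.3 -216.8] 0.181
retaining_ring ('top',) [ 427.6 -323.6] 1.902
retaining_ring ('side',) [ 428.1 -322.6] 0.054
retaining_ring ('top', 'side') [ 428.5 -323.4] 1.972
```

View pics/z1.png

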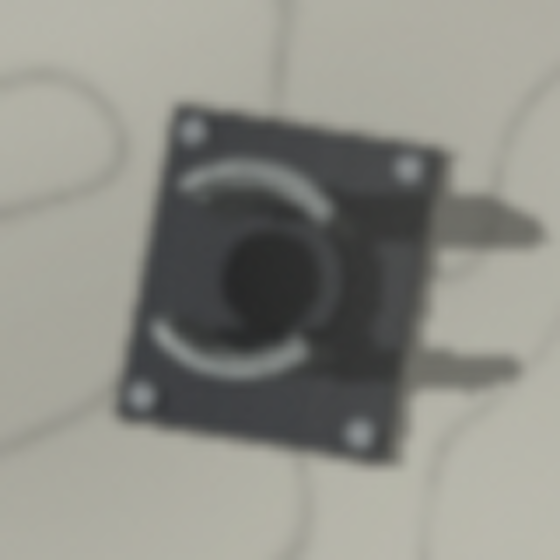

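View pics/z2.png

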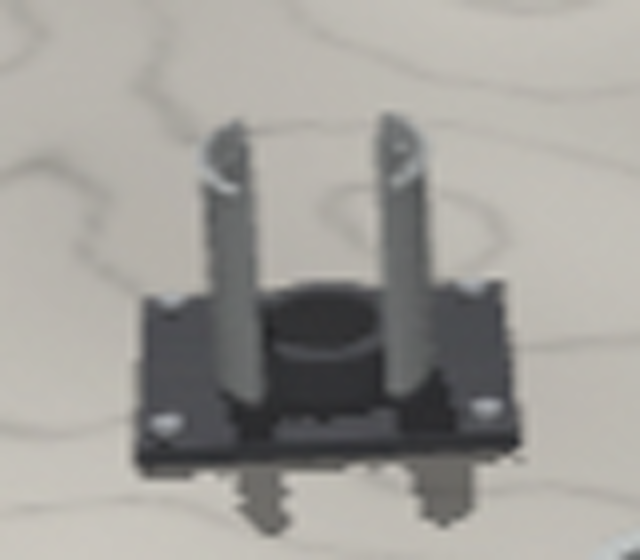

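Run:
```python
from h import *
from scipy.optimize import least_squares
tp=np.array([(178,103),(447,150),(397,460),(118,412)],float);tp=(tp+.5)/7-.5+[210,165]
sd=np.array([(145,298),(503,283),(518,440),(138,462)],float);sd=(sd+.5)/8-.5+[255,145]
for c,q in(("top",tp),("side",sd)):
    W=np.array([back(c,x,.008) for x in q])*1000;print(c,W.round(0)[:,:2].tolist(),W.mean(0).round(1))
    L=np.linalg.norm(W-np.roll(W,-1,0),axis=1);print("edges",L.round(0))
    for i in range(4):
        d=W[(i+1)%4]-W[i];print(np.degrees(np.arctan2(d[1],d[0])).round(1),end=" ")
    print()
    def res(p,q=q,c=c):
        th=p[2];x=np.array([np.cos(th),np.sin(th)]);y=np.array([-x[1],x[0]])
        P=[np.r_[p[:2]+a*.065*x+b*.055*y,.008] for a,b in((1,1),(1,-1),(-1,-1),(-1,1))]
        return (proj(c,P)-q).ravel()
    s=least_squares(res,[.535,.152,-.15],x_scale=[.01,.01,.1]);print(c,s.x[:2]*1000,s.x[2],np.abs(s.fun).max())
# tube masks
m=np.load("m.npz");im=cv2.imread("pics/top0.png")
# rim arcs: outer circle guess points
rim=np.array([(180,188),(215,166),(247,158),(285,166),(318,193),(332,218),(152,328),(185,366),(235,380),(280,370),(308,350)],float);rim=(rim+.5)/7-.5+[210,165]
W=np.array([back("top",x,.088) for x in rim])[:,:2]*1000
s=least_squares(lambda p:np.hypot(*(W-p[:2]).T)-p[2],[535,150,38]);print("rim",s.x,s.fun.round(1))
```

```text
top [[605.0, 193.0], [588.0, 84.0], [463.0, 101.0], [480.0, 213.0]] [533.9 147.7   8. ]
edges [110. 126. 113. 126.]
-99.1 172.2 81.0 -9.1 
top [533.96467178 147.6908043 ] -0.15133673606221276 0.8448067333295342
side [[479.0, 216.0], [606.0, 194.0], [587.0, 83.0], [461.0, 101.0]] [533.4 148.2   8. ]
edges [129. 112. 127. 116.]
-9.8 -99.7 171.8 81.2 
side [533.33548853 148.16038573] 1.412268735670679 3.4950288972801786
rim [532.73577387 151.24273194  40.17243056] [-1.8 -0.1  1.6  1.6 -0.  -1.6 -0.9  1.1  1.   0.1 -1. ]
```

Request:
{"op": "move_arm", "data": {"steps": [{"fingers": 85, "translation": [13, -50, 0], "turn": 0.025}, {"fingers": 85, "translation": [13, -50, 0], "turn": 0.025}, {"fingers": 85, "translation": [13, -50, 0], "turn": 0.025}, {"fingers": 85, "translation": [13, -50, 0], "turn": 0.025}, {"fingers": 85, "translation": [13, -50, 0], "turn": 0.025}, {"fingers": 85, "translation": [13, -50, 0], "turn": 0.025}, {"fingers": 85, "translation": [13, -50, 0], "turn": 0.025}, {"fingers": 85, "translation": [13, -50, 0], "turn": 0.025}, {"fingers": 85, "translation": [13, -50, 0], "turn": 0.025}, {"fingers": 85, "translation": [13, -50, 0], "turn": 0.025}], "newtons": 30}}

```text
t: 3.05
eef_pos: [0.3968, 0.1186, 0.2317]
tool_rot: [0.0, 0.76, 0.65, 0.001]
contact_force: [1.1, -0.8, -0.0]
gripper_width: 0.992
```

Request:
{"op": "move_arm", "data": {"steps": [{"fingers": 85, "translation": [15, -50, 0], "turn": 0.0}, {"fingers": 85, "translation": [15, -50, 0], "turn": 0.0}, {"fingers": 85, "translation": [15, -50, 0], "turn": 0.0}, {"fingers": 85, "translation": [15, -43, -20], "turn": 0.0}, {"fingers": 85, "translation": [0, 0, -50], "turn": 0.0}, {"fingers": 85, "translation": [0, 0, -50], "turn": 0.0}, {"fingers": 85, "translation": [0, 0, -50], "turn": 0.0}, {"fingers": 85, "translation": [0, 0, 0], "turn": 0.0}, {"fingers": 85, "translation": [0, 0, 0], "turn": 0.0}]}}

```text
t: 4.18
eef_pos: [0.4575, -0.073, 0.0627]
tool_rot: [0.001, 0.76, 0.65, 0.001]
contact_force: [0.4, 0.6, 0.7]
gripper_width: 0.994
```

Run:
```python
from h import *
o=get_obs();print(o["eef_pos"]);p=o["eef_pos"]
s=read_camera("side");t=read_camera("top")
for c,i in(("side",s),("top",t)):
    q=proj(c,[p])[0];print(c,q)
    a,b=int(q[0]),int(q[1])
    z=cv2.resize(i[b-35:b+45,a-45:a+45],None,fx=6,fy=6,interpolation=cv2.INTER_CUBIC);cv2.circle(z,(int((q[0]-a+45+.5)*6),int((q[1]-b+35+.5)*6)),3,(0,0,255),-1)
    cv2.imwrite(f"pics/a_{c}.png",z)
```

```text
[ 0.45745778 -0.07304715  0.06272381]
side [278.32100849 219.45786497]
top [329.28493316 233.09016145]
```

View pics/a_side.png

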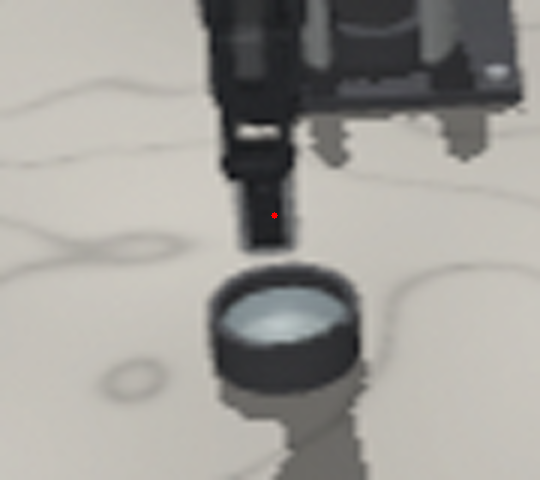

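View pics/a_top.png

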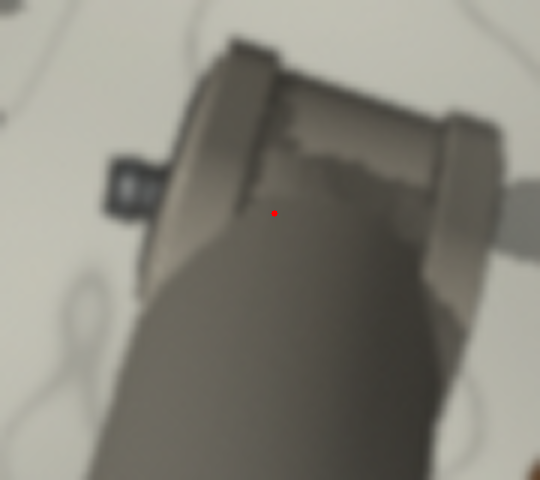

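Run:
```python
from h import *
for d in(.043,.05,.057):
  for z in(.055,.0627,.07,.0757): print(d,z,proj("side",[[.4575-d*.155,-.073-d*.988,z]]).round(1))
```

```text
0.043 0.055 [[278.3 232.7]]
0.043 0.0627 [[278.1 229.9]]
0.043 0.07 [[277.9 227.1]]
0.043 0.0757 [[277.7 225. ]]
0.05 0.055 [[278.3 234.5]]
0.05 0.0627 [[278.1 231.6]]
0.05 0.07 [[277.8 228.9]]
0.05 0.0757 [[277.7 226.7]]
0.057 0.055 [[278.3 236.3]]
0.057 0.0627 [[278.  233.4]]
0.057 0.07 [[277.8 230.7]]
0.057 0.0757 [[277.6 228.5]]
```

Request:
{"op": "move_arm", "data": {"steps": [{"fingers": 85, "translation": [0, -1.5, -30], "turn": 0.0}, {"fingers": 85, "translation": [0, 0, -24], "turn": 0.0}, {"fingers": 85, "translation": [0, 0, -10], "turn": 0.0}, {"fingers": 85, "translation": [0, 0, 0], "turn": 0.0}, {"fingers": 40, "translation": [0, 0, 0], "turn": 0.0}, {"fingers": 40, "translation": [0, 0, 0], "turn": 0.0}, {"fingers": 40, "translation": [0, 0, 0], "turn": 0.0}, {"fingers": 40, "translation": [0, 0, 0], "turn": 0.0}, {"fingers": 40, "translation": [0, 0, 0], "turn": 0.0}, {"fingers": 40, "translation": [0, 0, 0], "turn": 0.0}]}}

```text
t: 5.52
eef_pos: [0.4573, -0.0744, -0.0014]
tool_rot: [0.001, 0.76, 0.65, 0.001]
contact_force: [-2.0, 0.9, 9.7]
gripper_width: 0.69
```

```bash
cat > look.py <<'E'
from h import *
import sys
tag=sys.argv[1]
o=get_obs();p=o["eef_pos"];print(p.round(4),o["gripper_width"],o["contact_force"].round(1))
for c in sys.argv[2:]:
    i=read_camera(c)
    q=proj(c,[p])[0];a,b=int(q[0]),int(q[1])
    print(c,"crop origin",a-45,b-50)
    z=cv2.resize(i[b-50:b+40,a-45:a+45],None,fx=6,fy=6,interpolation=cv2.INTER_CUBIC)
    cv2.imwrite(f"pics/{tag}_{c}.png",z)
E
python3 look.py b side
```

```text
[ 0.4573 -0.0744 -0.0014] 0.6900206406781704 [-2.   0.9  9.7]
side crop origin 235 192
```

View pics/b_side.png

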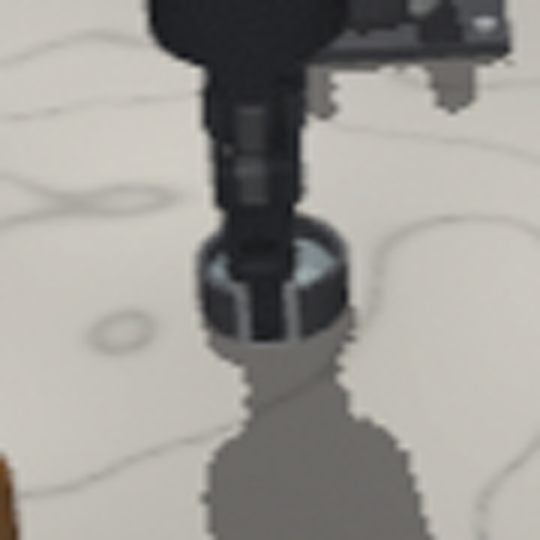

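Request:
{"op": "move_arm", "data": {"steps": [{"fingers": 40, "translation": [0, 0, 20], "turn": 0.0}, {"fingers": 40, "translation": [0, 0, 40], "turn": 0.0}, {"fingers": 40, "translation": [0, 0, 40], "turn": 0.0}, {"fingers": 40, "translation": [14, 42, 20], "turn": 0.0}, {"fingers": 40, "translation": [14, 42, 0], "turn": 0.0}, {"fingers": 40, "translation": [14, 42, 0], "turn": 0.0}, {"fingers": 40, "translation": [14, 42, 0], "turn": 0.0}, {"fingers": 40, "translation": [14, 42, 0], "turn": 0.0}, {"fingers": 40, "translation": [4, 12, 0], "turn": 0.0}, {"fingers": 40, "translation": [0, 0, 0], "turn": 0.0}]}}

```text
t: 6.82
eef_pos: [0.5303, 0.1482, 0.1174]
tool_rot: [0.0, 0.76, 0.65, -0.0]
contact_force: [1.4, -0.8, -1.1]
gripper_width: 0.69
```

```bash
python3 look.py c side top
```

```text
[0.5303 0.1482 0.1174] 0.6896477417549771 [ 1.4 -0.8 -1.1]
side crop origin 247 104
top crop origin 198 153
```

View pics/c_side.png

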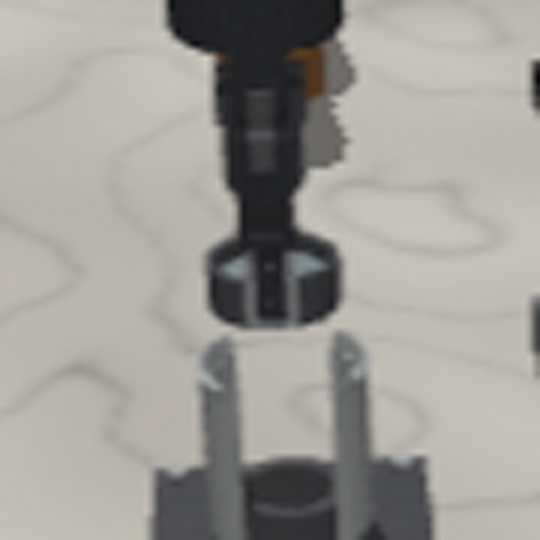

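View pics/c_top.png

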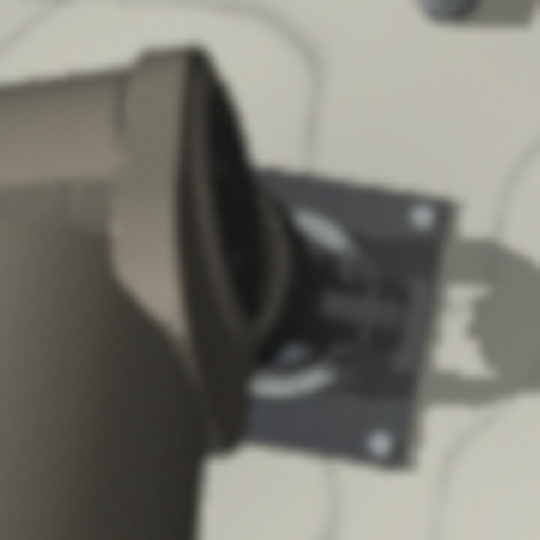

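```bash
cat > fit.py <<'E'
from h import *
import sys
from scipy.optimize import minimize
n,h=sys.argv[1],float(sys.argv[2]);zoff=float(sys.argv[3]) if len(sys.argv)>3 else 0
p=get_obs()["eef_pos"];i=read_camera("side")
r=outline_of("side",n)
a=np.linspace(0,2*np.pi,90)
for k in r[:2]:
    m=k["mask"].astype(np.uint8);cn=cv2.findContours(m,cv2.RETR_EXTERNAL,2)[0]
    H=cv2.convexHull(np.vstack(cn));x0,y0,w,hh=cv2.boundingRect(H);print("conf",round(float(k["conf"]),2),"bbox",x0,y0,x0+w-1,y0+hh-1)
    def f(v):
        P=[[p[0]+v[0]/1e3+.03*np.cos(t),p[1]+.03*np.sin(t),p[2]+v[1]/1e3+z] for z in(0,h) for t in a]
        q=proj("side",P);return [q[:,0].min(),q[:,0].max(),q[:,1].max()]
    g=lambda v:(lambda q:(q[0]-x0+.5)**2+(q[1]-x0-w+.5)**2+(q[2]-y0-hh+.5)**2)(f(v))
    s=minimize(g,[0,0],method="Nelder-Mead",options=dict(initial_simplex=[[-5,-5],[5,-5],[0,5]]));print("ring - tcp: dx, dz mm",s.x.round(1),round(s.fun,2))
E
python3 fit.py lens_cell .022
```

```text
conf 0.77 bbox 281 143 303 158
ring - tcp: dx, dz mm [0.5 4.4] 0.02
conf 0.18 bbox 220 142 239 172
ring - tcp: dx, dz mm [-165.   -14.5] 9.56
```

Request:
{"op": "move_arm", "data": {"steps": [{"fingers": 40, "translation": [2, 0, -10], "turn": 0.0}, {"fingers": 40, "translation": [0, 0, -10], "turn": 0.0}, {"fingers": 40, "translation": [0, 0, -8], "turn": 0.0}, {"fingers": 40, "translation": [0, 0, -8], "turn": 0.0}, {"fingers": 40, "translation": [0, 0, -5], "turn": 0.0}, {"fingers": 40, "translation": [0, 0, 0], "turn": 0.0}]}}

```text
t: 7.78
eef_pos: [0.5321, 0.1479, 0.0758]
tool_rot: [-0.0, 0.76, 0.65, -0.0]
contact_force: [0.1, 1.6, -1.6]
gripper_width: 0.69
```

```bash
python3 look.py d side
```

```text
[0.5321 0.1479 0.0758] 0.6903370320020511 [ 0.1  1.6 -1.6]
side crop origin 248 118
```

View pics/d_side.png

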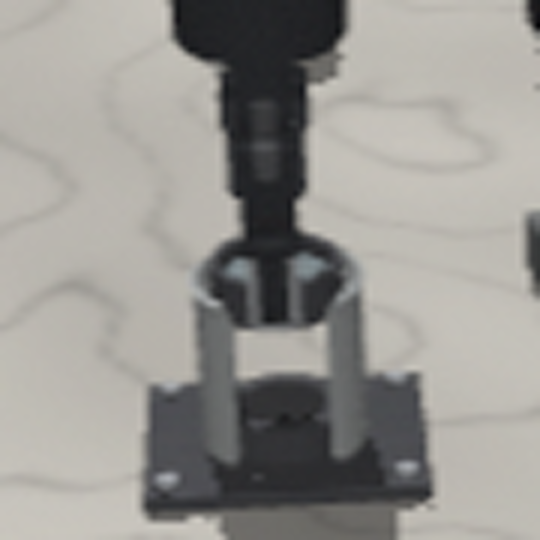

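The ring is inside the mouth between both walls and the force is low, so I'll continue down.

Request:
{"op": "move_arm", "data": {"steps": [{"fingers": 40, "translation": [0, 0, -10], "turn": 0.0}, {"fingers": 40, "translation": [0, 0, -10], "turn": 0.0}, {"fingers": 40, "translation": [0, 0, -10], "turn": 0.0}, {"fingers": 40, "translation": [0, 0, -10], "turn": 0.0}, {"fingers": 40, "translation": [0, 0, -8], "turn": 0.0}, {"fingers": 40, "translation": [0, 0, 0], "turn": 0.0}]}}

```text
t: 8.57
eef_pos: [0.532, 0.1479, 0.0273]
tool_rot: [-0.0, 0.76, 0.65, -0.0]
contact_force: [-2.2, 4.9, -5.9]
gripper_width: 0.69
```

```bash
python3 look.py e side; python3 fit.py lens_cell .022
```

```text
[0.532  0.1479 0.0273] 0.6895183368239807 [-2.2  4.9 -5.9]
side crop origin 249 134
conf 0.4 bbox 286 173 302 187
ring - tcp: dx, dz mm [-0.3  6.9] 14.22
```

View pics/e_side.png

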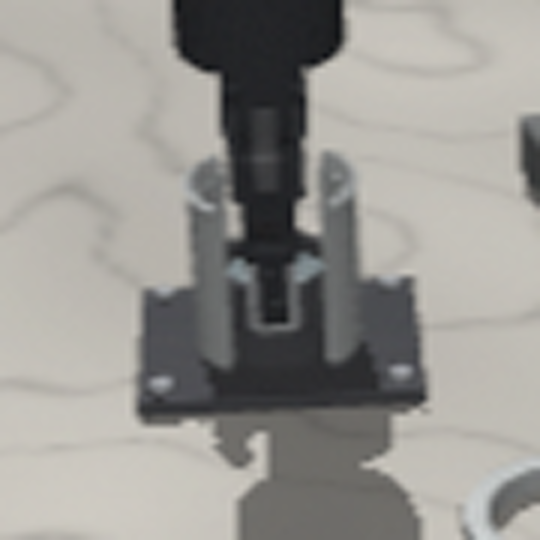

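Request:
{"op": "move_arm", "data": {"steps": [{"fingers": 40, "translation": [0, 1, -2], "turn": 0.0}, {"fingers": 40, "translation": [0, 0, -1], "turn": 0.0}, {"fingers": 40, "translation": [0, 0, -1], "turn": 0.0}, {"fingers": 40, "translation": [0, 0, 0], "turn": 0.0}]}}

```text
t: 9.22
eef_pos: [0.5327, 0.1485, 0.0245]
tool_rot: [0.0, 0.76, 0.65, 0.0]
contact_force: [-1.8, 2.9, 0.7]
gripper_width: 0.686
```

Request:
{"op": "move_arm", "data": {"steps": [{"fingers": 40, "translation": [0, 0.5, -1], "turn": 0.0}, {"fingers": 40, "translation": [0, 0, -0.5], "turn": 0.0}, {"fingers": 40, "translation": [0, 0, 0], "turn": 0.0}]}}

```text
t: 9.6
eef_pos: [0.5329, 0.1488, 0.0228]
tool_rot: [0.0, 0.76, 0.65, 0.0]
contact_force: [-0.5, 0.7, -0.7]
gripper_width: 0.692
```

Request:
{"op": "move_arm", "data": {"steps": [{"fingers": 40, "translation": [0, 0, -1], "turn": 0.0}, {"fingers": 40, "translation": [0, 0, 0], "turn": 0.0}]}}

```text
t: 9.85
eef_pos: [0.533, 0.1489, 0.0227]
tool_rot: [0.0, 0.76, 0.65, 0.0]
contact_force: [-3.7, 0.3, 10.1]
gripper_width: 0.69
```

```bash
python3 look.py f side
```

```text
[0.533  0.1489 0.0227] 0.6904621340129206 [-3.7  0.3 10.1]
side crop origin 249 135
```

View pics/f_side.png

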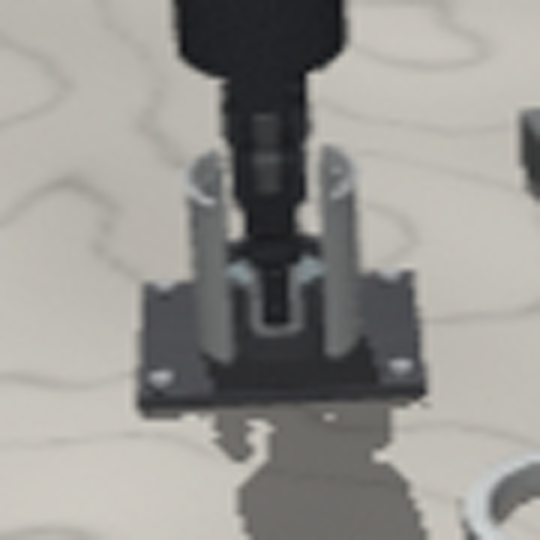

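Request:
{"op": "move_arm", "data": {"steps": [{"fingers": 66, "translation": [0, 0, 0], "turn": 0.0}, {"fingers": 74, "translation": [0, 0, 0], "turn": 0.0}, {"fingers": 80, "translation": [0, 0, 0], "turn": 0.0}, {"fingers": 80, "translation": [0, 0, 0], "turn": 0.0}, {"fingers": 80, "translation": [0, 0, 20], "turn": 0.0}, {"fingers": 80, "translation": [0, 0, 40], "turn": 0.0}, {"fingers": 80, "translation": [0, 0, 40], "turn": 0.0}, {"fingers": 80, "translation": [10, -40, 20], "turn": 0.0}, {"fingers": 85, "translation": [10, -50, 0], "turn": 0.0}, {"fingers": 85, "translation": [10, -50, 0], "turn": 0.0}]}}

```text
t: 11.15
eef_pos: [0.5629, 0.0081, 0.1423]
tool_rot: [0.0, 0.76, 0.65, 0.001]
contact_force: [-0.2, -0.3, -0.6]
gripper_width: 0.997
```

```bash
cat > tube.py <<'E'
from h import *
import sys
for c,(x0,y0,x1,y1) in(("side",(255,140,335,215)),("top",(210,165,290,245))):
    i=read_camera(c);cv2.imwrite(f"pics/{sys.argv[1]}_{c}.png",cv2.resize(i[y0:y1,x0:x1],None,fx=7,fy=7,interpolation=cv2.INTER_CUBIC))
print(get_obs()["eef_pos"])
E
python3 tube.py g
```

```text
[0.56297667 0.00177453 0.1424406 ]
```

View pics/g_side.png

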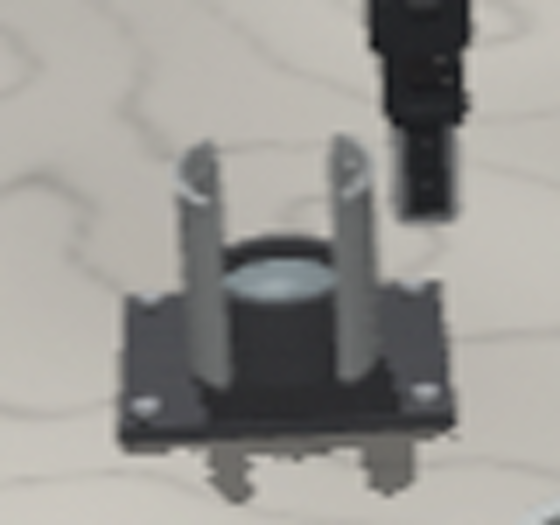

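View pics/g_top.png

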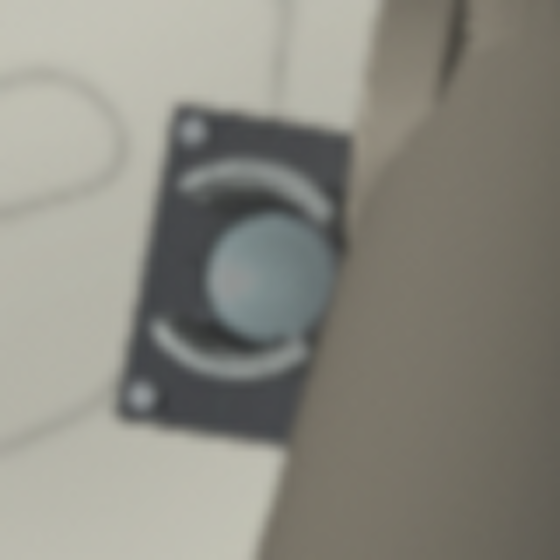

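Request:
{"op": "move_arm", "data": {"steps": [{"fingers": 85, "translation": [8, -50, 0], "turn": 0.0}, {"fingers": 85, "translation": [8, -50, 0], "turn": 0.0}, {"fingers": 85, "translation": [8, -50, 0], "turn": 0.0}, {"fingers": 85, "translation": [8, -50, -20], "turn": 0.0}, {"fingers": 85, "translation": [1, -18, -40], "turn": 0.0}, {"fingers": 85, "translation": [0, 0, -10], "turn": 0.0}, {"fingers": 85, "translation": [0, 0, 0], "turn": 0.0}, {"fingers": 85, "translation": [0, 0, 0], "turn": 0.0}]}}

```text
t: 12.25
eef_pos: [0.5966, -0.2073, 0.0731]
tool_rot: [0.0, 0.759, 0.651, 0.001]
contact_force: [0.8, -0.6, -0.2]
gripper_width: 0.999
```

```bash
python3 look.py h side top; python3 fit.py spacer .03
```

```text
[ 0.5966 -0.2073  0.0731] 0.9992959548004661 [ 0.8 -0.6 -0.2]
side crop origin 307 189
top crop origin 335 131
conf 0.58 bbox 340 251 367 278
ring - tcp: dx, dz mm [  2.6 -80.3] 0.01
```

View pics/h_side.png

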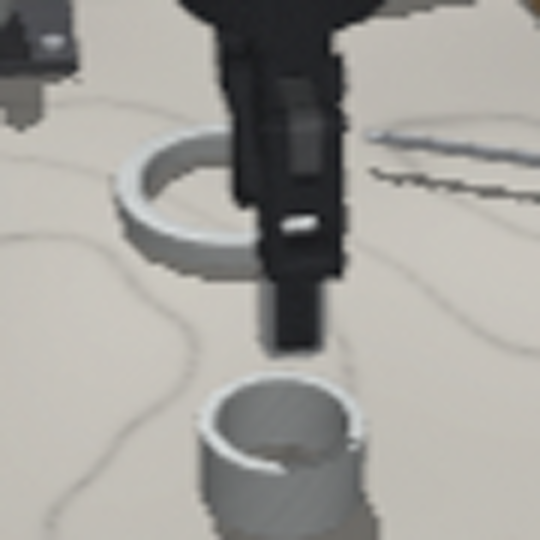

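Request:
{"op": "move_arm", "data": {"steps": [{"fingers": 85, "translation": [0.5, -9.5, 0], "turn": 0.0}, {"fingers": 85, "translation": [0, 0, -30], "turn": 0.0}, {"fingers": 85, "translation": [0, 0, -29], "turn": 0.0}, {"fingers": 85, "translation": [0, 0, -10], "turn": 0.0}, {"fingers": 85, "translation": [0, 0, 0], "turn": 0.0}, {"fingers": 40, "translation": [0, 0, 0], "turn": 0.0}, {"fingers": 40, "translation": [0, 0, 0], "turn": 0.0}, {"fingers": 40, "translation": [0, 0, 0], "turn": 0.0}, {"fingers": 40, "translation": [0, 0, 0], "turn": 0.0}, {"fingers": 40, "translation": [0, 0, 0], "turn": 0.0}]}}

```text
t: 13.7
eef_pos: [0.5969, -0.2187, 0.0042]
tool_rot: [0.001, 0.76, 0.65, 0.001]
contact_force: [-2.2, 0.3, 6.9]
gripper_width: 0.686
```

```bash
python3 look.py i side; python3 fit.py spacer .03
```

```text
[ 0.5969 -0.2187  0.0042] 0.6860741869246866 [-2.2  0.3  6.9]
side crop origin 308 218
conf 0.8 bbox 339 252 367 277
ring - tcp: dx, dz mm [-2.2  1.2] 0.26
```

View pics/i_side.png

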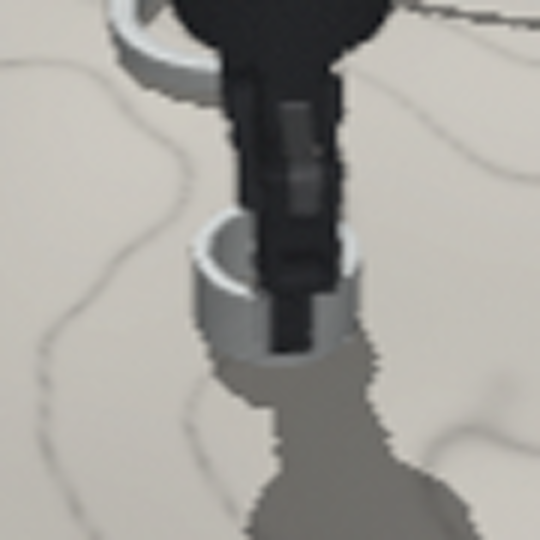

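Request:
{"op": "move_arm", "data": {"steps": [{"fingers": 40, "translation": [0, 0, 20], "turn": 0.0}, {"fingers": 40, "translation": [0, 0, 50], "turn": 0.0}, {"fingers": 40, "translation": [0, 0, 50], "turn": 0.0}, {"fingers": 40, "translation": [-8, 50, 0], "turn": 0.0}, {"fingers": 40, "translation": [-8, 50, 0], "turn": 0.0}, {"fingers": 40, "translation": [-8, 50, 0], "turn": 0.0}, {"fingers": 40, "translation": [-8, 50, 0], "turn": 0.0}, {"fingers": 40, "translation": [-8, 50, 0], "turn": 0.0}, {"fingers": 40, "translation": [-8, 50, 0], "turn": 0.0}, {"fingers": 40, "translation": [-8, 40, 0], "turn": 0.0}]}}

```text
t: 15.1
eef_pos: [0.5396, 0.1241, 0.124]
tool_rot: [-0.0, 0.76, 0.65, 0.001]
contact_force: [0.1, 0.4, -0.7]
gripper_width: 0.688
```

Request:
{"op": "move_arm", "data": {"steps": [{"fingers": 40, "translation": [-4, 24, 0], "turn": 0.0}, {"fingers": 40, "translation": [0, 0, 0], "turn": 0.0}, {"fingers": 40, "translation": [0, 0, 0], "turn": 0.0}]}}

```text
t: 15.48
eef_pos: [0.5362, 0.1444, 0.1235]
tool_rot: [0.0, 0.76, 0.649, 0.0]
contact_force: [0.2, 0.0, -0.9]
gripper_width: 0.687
```

```bash
python3 look.py j side; python3 fit.py spacer .03
```

```text
[0.5362 0.1444 0.1235] 0.6870190773477242 [ 0.2  0.  -0.9]
side crop origin 249 103
conf 0.79 bbox 283 140 305 158
ring - tcp: dx, dz mm [-0.6 -1.3] 0.07
conf 0.37 bbox 272 159 319 202
ring - tcp: dx, dz mm [  -3.6 -132.6] 333.87
```

View pics/j_side.png

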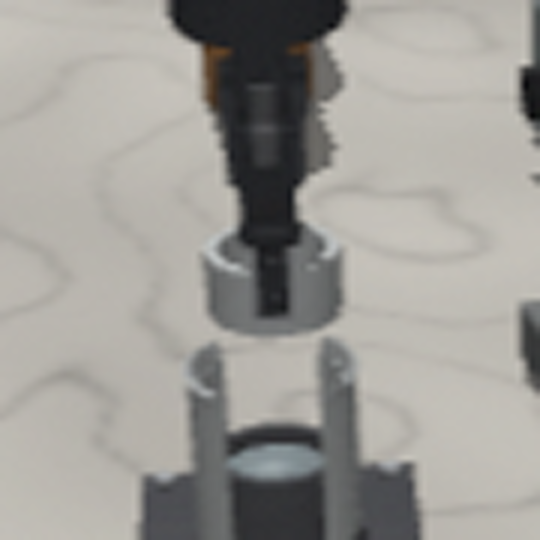

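Request:
{"op": "move_arm", "data": {"steps": [{"fingers": 40, "translation": [-1.8, 4.2, 0], "turn": 0.0}, {"fingers": 40, "translation": [0, 0, -10], "turn": 0.0}, {"fingers": 40, "translation": [0, 0, -10], "turn": 0.0}, {"fingers": 40, "translation": [0, 0, -8], "turn": 0.0}, {"fingers": 40, "translation": [0, 0, -7], "turn": 0.0}, {"fingers": 40, "translation": [0, 0, -6], "turn": 0.0}, {"fingers": 40, "translation": [0, 0, 0], "turn": 0.0}]}}

```text
t: 16.5
eef_pos: [0.5339, 0.1497, 0.0813]
tool_rot: [-0.0, 0.76, 0.65, -0.0]
contact_force: [0.0, -0.1, -2.1]
gripper_width: 0.688
```

```bash
python3 look.py k side; python3 fit.py spacer .03
```

```text
[0.5339 0.1497 0.0813] 0.688349757547142 [ 0.  -0.1 -2.1]
side crop origin 249 116
conf 0.51 bbox 283 154 305 172
ring - tcp: dx, dz mm [ 0.4 -3.1] 0.01
```

View pics/k_side.png

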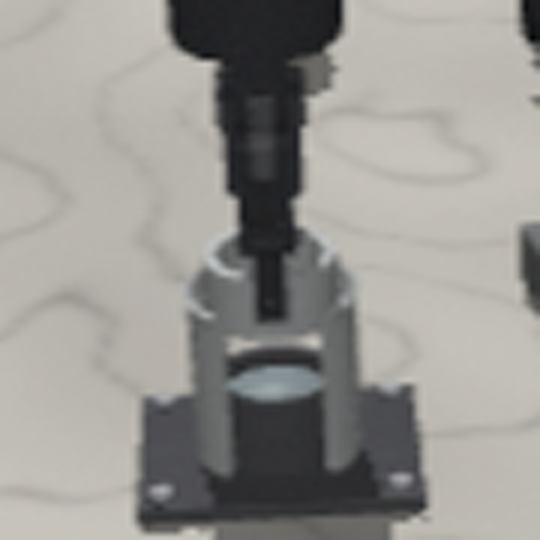

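Request:
{"op": "move_arm", "data": {"steps": [{"fingers": 40, "translation": [0, -0.7, -8], "turn": 0.0}, {"fingers": 40, "translation": [0, 0, -8], "turn": 0.0}, {"fingers": 40, "translation": [0, 0, -6], "turn": 0.0}, {"fingers": 40, "translation": [0, 0, -5], "turn": 0.0}, {"fingers": 40, "translation": [0, 0, 0], "turn": 0.0}]}}

```text
t: 17.27
eef_pos: [0.5339, 0.1491, 0.0543]
tool_rot: [-0.0, 0.76, 0.65, -0.0]
contact_force: [0.5, 0.6, -0.9]
gripper_width: 0.688
```

Request:
{"op": "move_arm", "data": {"steps": [{"fingers": 40, "translation": [0, 0, -2], "turn": 0.0}, {"fingers": 40, "translation": [0, 0, -1], "turn": 0.0}, {"fingers": 40, "translation": [0, 0, -1], "turn": 0.0}, {"fingers": 40, "translation": [0, 0, 0], "turn": 0.0}]}}

```text
t: 17.77
eef_pos: [0.5341, 0.1492, 0.0508]
tool_rot: [-0.0, 0.76, 0.65, -0.0]
contact_force: [-0.0, 0.5, -0.4]
gripper_width: 0.686
```

Request:
{"op": "move_arm", "data": {"steps": [{"fingers": 40, "translation": [0, 0, -1], "turn": 0.0}, {"fingers": 40, "translation": [0, 0, -0.5], "turn": 0.0}, {"fingers": 40, "translation": [0, 0, 0], "turn": 0.0}]}}

```text
t: 18.15
eef_pos: [0.5343, 0.1492, 0.0502]
tool_rot: [-0.0, 0.76, 0.65, 0.0]
contact_force: [-3.6, -1.2, 9.0]
gripper_width: 0.688
```

Request:
{"op": "move_arm", "data": {"steps": [{"fingers": 66, "translation": [0, 0, 0], "turn": 0.0}, {"fingers": 74, "translation": [0, 0, 0], "turn": 0.0}, {"fingers": 80, "translation": [0, 0, 0], "turn": 0.0}, {"fingers": 80, "translation": [0, 0, 0], "turn": 0.0}, {"fingers": 80, "translation": [0, 0, 20], "turn": 0.0}, {"fingers": 80, "translation": [0, 0, 40], "turn": 0.0}, {"fingers": 80, "translation": [0, 0, 40], "turn": 0.0}, {"fingers": 80, "translation": [-10, -45, 0], "turn": 0.0}, {"fingers": 85, "translation": [-11, -50, 0], "turn": 0.0}, {"fingers": 85, "translation": [-11, -50, 0], "turn": 0.0}]}}

```text
t: 19.4
eef_pos: [0.5018, 0.0029, 0.1495]
tool_rot: [0.0, 0.76, 0.65, 0.0]
contact_force: [0.3, -0.2, -0.5]
gripper_width: 0.996
```

```bash
python3 tube.py l
```

```text
[ 0.50037036 -0.00196239  0.14951288]
```

View pics/l_side.png

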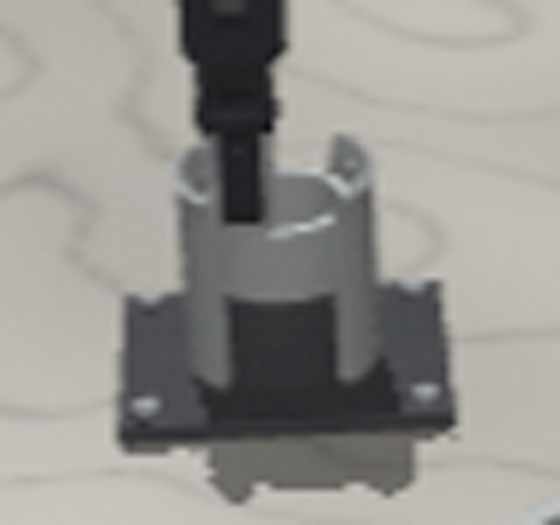

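View pics/l_top.png

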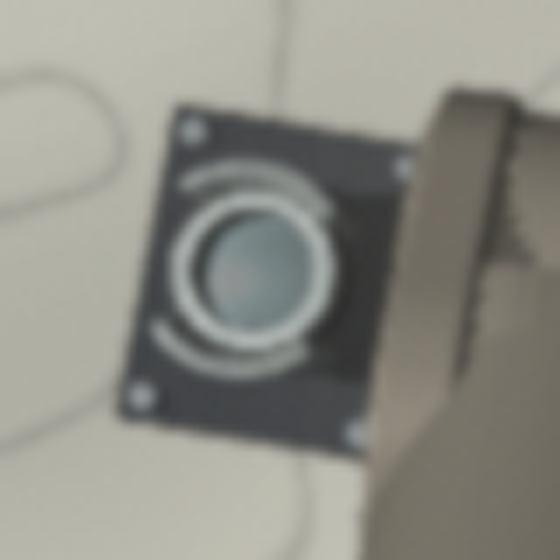

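Request:
{"op": "move_arm", "data": {"steps": [{"fingers": 85, "translation": [-11, -50, 0], "turn": 0.0}, {"fingers": 85, "translation": [-11, -50, 0], "turn": 0.0}, {"fingers": 85, "translation": [-11, -50, 0], "turn": 0.0}, {"fingers": 85, "translation": [-11, -50, 0], "turn": 0.0}, {"fingers": 85, "translation": [-11, -50, 0], "turn": 0.0}, {"fingers": 85, "translation": [-11, -50, 0], "turn": 0.0}, {"fingers": 85, "translation": [-6, -22, -30], "turn": 0.0}, {"fingers": 85, "translation": [0, 0, -50], "turn": 0.0}, {"fingers": 85, "translation": [0, 0, 0], "turn": 0.0}, {"fingers": 85, "translation": [0, 0, 0], "turn": 0.0}]}}

```text
t: 20.75
eef_pos: [0.431, -0.3178, 0.0704]
tool_rot: [0.0, 0.76, 0.65, 0.0]
contact_force: [0.9, -0.5, 0.4]
gripper_width: 0.998
```

```bash
python3 look.py n side; python3 fit.py retaining_ring .018
```

```text
[ 0.431  -0.3178  0.0704] 0.9976820093419236 [ 0.9 -0.5  0.4]
side crop origin 237 237
conf 0.68 bbox 268 300 299 328
ring - tcp: dx, dz mm [ -3.1 -75.3] 0.02
conf 0.66 bbox 373 321 423 358
ring - tcp: dx, dz mm [ 238.6 -221.1] 254.5
```

View pics/n_side.png

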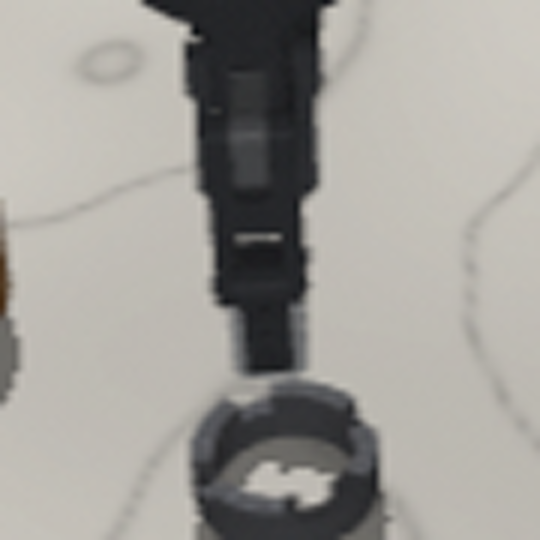

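Request:
{"op": "move_arm", "data": {"steps": [{"fingers": 85, "translation": [-2.5, -5, 0], "turn": 0.0}, {"fingers": 85, "translation": [0, 0, -30], "turn": 0.0}, {"fingers": 85, "translation": [0, 0, -30], "turn": 0.0}, {"fingers": 85, "translation": [0, 0, -11], "turn": 0.0}, {"fingers": 85, "translation": [0, 0, 0], "turn": 0.0}, {"fingers": 40, "translation": [0, 0, 0], "turn": 0.0}, {"fingers": 40, "translation": [0, 0, 0], "turn": 0.0}, {"fingers": 40, "translation": [0, 0, 0], "turn": 0.0}, {"fingers": 40, "translation": [0, 0, 0], "turn": 0.0}, {"fingers": 40, "translation": [0, 0, 0], "turn": 0.0}]}}

```text
t: 22.15
eef_pos: [0.4284, -0.3235, -0.0003]
tool_rot: [0.001, 0.76, 0.65, 0.0]
contact_force: [-0.9, 0.9, 5.0]
gripper_width: 0.687
```

```bash
python3 look.py o side; python3 fit.py retaining_ring .018
```

```text
[ 4.284e-01 -3.235e-01 -3.000e-04] 0.6865452551833592 [-0.9  0.9  5. ]
side crop origin 239 267
conf 0.72 bbox 268 302 298 325
ring - tcp: dx, dz mm [-1.   9.3] 0.72
```

View pics/o_side.png

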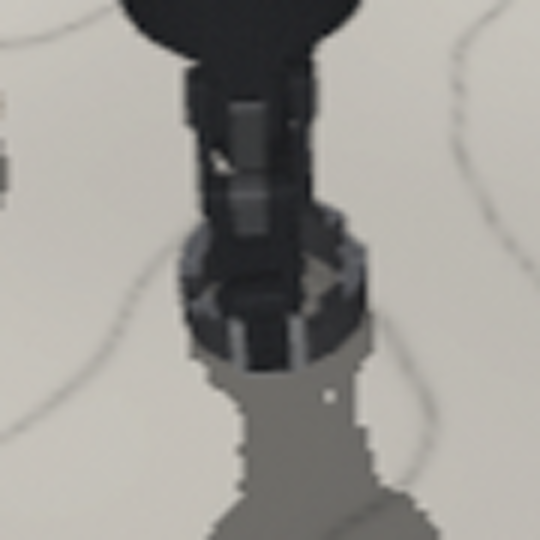

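Request:
{"op": "move_arm", "data": {"steps": [{"fingers": 40, "translation": [0, 0, 20], "turn": 0.0}, {"fingers": 40, "translation": [0, 0, 50], "turn": 0.0}, {"fingers": 40, "translation": [0, 0, 50], "turn": 0.0}, {"fingers": 40, "translation": [11, 50, 0], "turn": 0.0}, {"fingers": 40, "translation": [11, 50, 0], "turn": 0.0}, {"fingers": 40, "translation": [11, 50, 0], "turn": 0.0}, {"fingers": 40, "translation": [11, 50, 0], "turn": 0.0}, {"fingers": 40, "translation": [11, 50, 0], "turn": 0.0}, {"fingers": 40, "translation": [11, 50, 0], "turn": 0.0}, {"fingers": 40, "translation": [11, 50, 0], "turn": 0.0}]}}

```text
t: 23.55
eef_pos: [0.505, 0.029, 0.1191]
tool_rot: [0.0, 0.76, 0.65, 0.001]
contact_force: [1.1, -0.5, -0.8]
gripper_width: 0.68
```

Request:
{"op": "move_arm", "data": {"steps": [{"fingers": 40, "translation": [11, 50, 0], "turn": 0.0}, {"fingers": 40, "translation": [11, 46, 0], "turn": 0.0}, {"fingers": 40, "translation": [6, 25, 0], "turn": 0.0}, {"fingers": 40, "translation": [0, 0, 0], "turn": 0.0}, {"fingers": 40, "translation": [0, 0, 0], "turn": 0.0}]}}

```text
t: 24.18
eef_pos: [0.5324, 0.1469, 0.1186]
tool_rot: [0.0, 0.76, 0.65, -0.0]
contact_force: [1.1, 0.3, -0.8]
gripper_width: 0.684
```

```bash
python3 look.py p side; python3 fit.py retaining_ring .018
```

```text
[0.5324 0.1469 0.1186] 0.6836937419073906 [ 1.1  0.3 -0.8]
side crop origin 248 104
conf 0.54 bbox 282 145 302 157
ring - tcp: dx, dz mm [-1.8  5.8] 2.22
conf 0.36 bbox 271 159 318 202
ring - tcp: dx, dz mm [  -2.4 -128.8] 341.5
```

View pics/p_side.png

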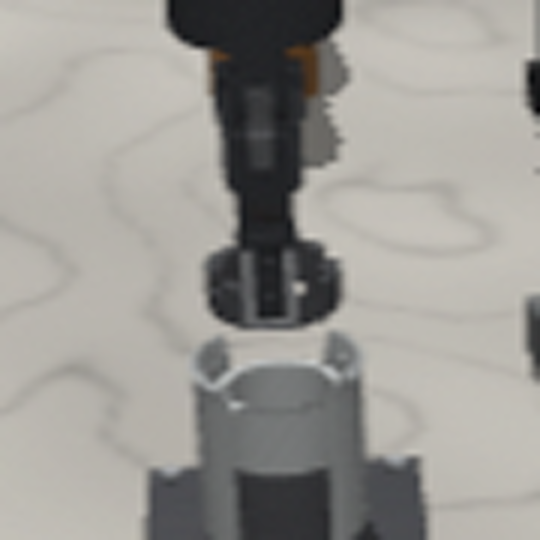

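Request:
{"op": "move_arm", "data": {"steps": [{"fingers": 40, "translation": [0.5, 2, 0], "turn": 0.0}, {"fingers": 40, "translation": [0, 0, -10], "turn": 0.0}, {"fingers": 40, "translation": [0, 0, -10], "turn": 0.0}, {"fingers": 40, "translation": [0, 0, -8], "turn": 0.0}, {"fingers": 40, "translation": [0, 0, -6], "turn": 0.0}, {"fingers": 40, "translation": [0, 0, 0], "turn": 0.0}, {"fingers": 40, "translation": [0, 0, 0], "turn": 0.0}]}}

```text
t: 25.2
eef_pos: [0.5334, 0.1502, 0.0845]
tool_rot: [0.0, 0.76, 0.65, 0.0]
contact_force: [-0.2, 0.1, -1.1]
gripper_width: 0.684
```

```bash
python3 look.py q side
```

```text
[0.5334 0.1502 0.0845] 0.6838482162812346 [-0.2  0.1 -1.1]
side crop origin 248 115
```

View pics/q_side.png

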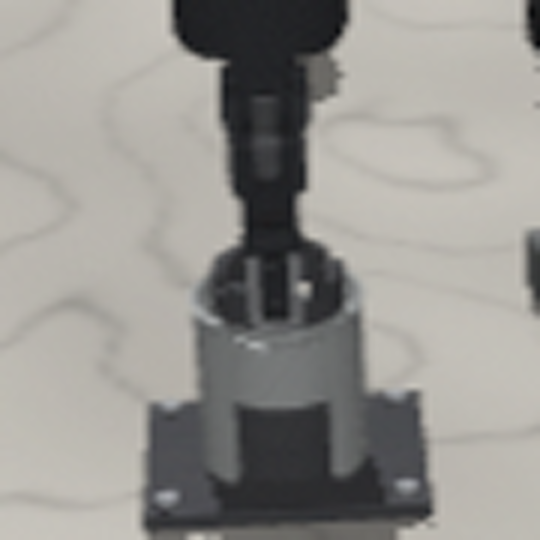

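Request:
{"op": "move_arm", "data": {"steps": [{"fingers": 40, "translation": [0, -1, -3], "turn": 0.0}, {"fingers": 40, "translation": [0, 0, -2], "turn": 0.0}, {"fingers": 40, "translation": [0, 0, -1.5], "turn": 0.0}, {"fingers": 40, "translation": [0, 0, 0], "turn": 0.0}]}}

```text
t: 25.75
eef_pos: [0.533, 0.1492, 0.0777]
tool_rot: [-0.0, 0.76, 0.65, -0.0]
contact_force: [0.3, 0.1, -1.3]
gripper_width: 0.678
```

Request:
{"op": "move_arm", "data": {"steps": [{"fingers": 40, "translation": [0, 0, -1], "turn": 0.0}, {"fingers": 40, "translation": [0, 0, -0.5], "turn": 0.0}, {"fingers": 40, "translation": [0, 0, 0], "turn": 0.0}]}}

```text
t: 26.12
eef_pos: [0.5331, 0.1492, 0.0763]
tool_rot: [-0.0, 0.76, 0.65, -0.0]
contact_force: [-0.2, 0.2, -1.4]
gripper_width: 0.685
```

Request:
{"op": "move_arm", "data": {"steps": [{"fingers": 40, "translation": [0, 0, -0.5], "turn": 0.0}, {"fingers": 40, "translation": [0, 0, -0.5], "turn": 0.0}, {"fingers": 40, "translation": [0, 0, 0], "turn": 0.0}]}}

```text
t: 26.5
eef_pos: [0.5333, 0.1492, 0.0757]
tool_rot: [-0.0, 0.76, 0.65, 0.0]
contact_force: [-1.6, -0.1, 4.9]
gripper_width: 0.684
```

Contact came at the expected height (75.7 mm TCP), so I'll release and clear.

Request:
{"op": "move_arm", "data": {"steps": [{"fingers": 66, "translation": [0, 0, 0], "turn": 0.0}, {"fingers": 74, "translation": [0, 0, 0], "turn": 0.0}, {"fingers": 80, "translation": [0, 0, 0], "turn": 0.0}, {"fingers": 80, "translation": [0, 0, 0], "turn": 0.0}, {"fingers": 80, "translation": [0, 0, 20], "turn": 0.0}, {"fingers": 80, "translation": [0, 0, 40], "turn": 0.0}, {"fingers": 80, "translation": [0, 0, 40], "turn": 0.0}, {"fingers": 80, "translation": [-10, -50, 0], "turn": 0.0}, {"fingers": 85, "translation": [-10, -50, 0], "turn": 0.0}, {"fingers": 85, "translation": [-10, -50, 0], "turn": 0.0}]}}

```text
t: 27.75
eef_pos: [0.5028, -0.0022, 0.1755]
tool_rot: [0.0, 0.76, 0.65, 0.0]
contact_force: [0.7, 0.3, 0.5]
gripper_width: 0.995
```

Request:
{"op": "move_arm", "data": {"steps": [{"fingers": 85, "translation": [-10, -50, 0], "turn": 0.0}, {"fingers": 85, "translation": [0, 0, 0], "turn": 0.0}, {"fingers": 85, "translation": [0, 0, 0], "turn": 0.0}]}}

```text
t: 28.12
eef_pos: [0.4933, -0.0503, 0.1753]
tool_rot: [-0.0, 0.76, 0.65, 0.0]
contact_force: [-1.2, 1.1, -0.6]
gripper_width: 1.0
```

```bash
python3 tube.py r
python3 - <<'E'
from h import *
for n in("lens_tube","retaining_ring"):
    for c in("top","side"):
        print(n,c,[(np.round(a["xy"],1).tolist(),round(float(a["conf"]),2),(back(c,a["xy"],0 if n=="lens_tube" else .076)*1000).round(0)[:2].tolist()) for a in place_of(c,n)[:1]])
i=read_camera("side");cv2.imwrite("pics/r_full.png",i)
E
```

```text
[ 0.49354051 -0.04935831  0.17523315]
lens_tube top [([249.8, 204.5], 0.96, [535.0, 150.0])]
lens_tube side [([293.8, 191.9], 0.77, [530.0, 156.0])]
retaining_ring top [([323.5, 123.5], 0.74, [752.0, -54.0])]
retaining_ring side [([293.2, 166.5], 0.46, [533.0, 161.0])]
```

View pics/r_side.png

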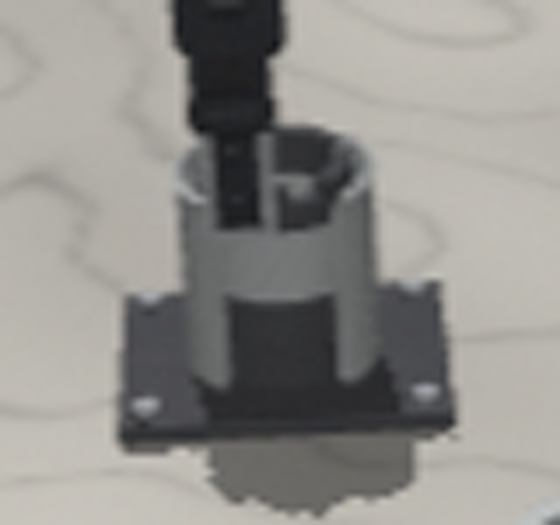

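View pics/r_top.png

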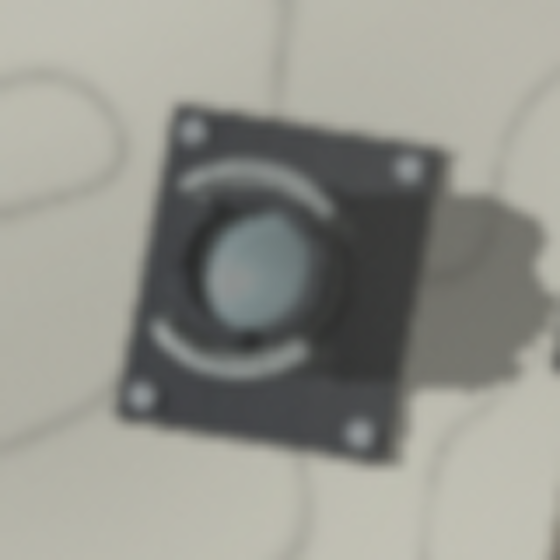

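View pics/r_full.png

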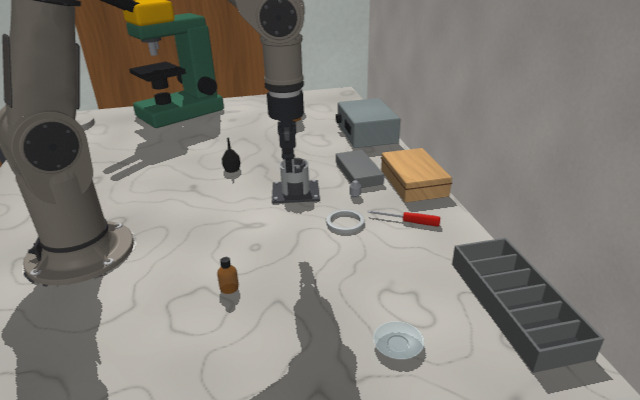

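Request:
{"op": "move_arm", "data": {"steps": [{"fingers": 85, "translation": [15, -50, 10], "turn": 0.0}, {"fingers": 85, "translation": [25, -50, 10], "turn": 0.0}, {"fingers": 85, "translation": [25, -50, 0], "turn": 0.0}, {"fingers": 85, "translation": [25, -50, 0], "turn": 0.0}, {"fingers": 85, "translation": [0, 0, 0], "turn": 0.0}, {"fingers": 85, "translation": [0, 0, 0], "turn": 0.0}]}}

```text
t: 29.22
eef_pos: [0.583, -0.2502, 0.1947]
tool_rot: [-0.001, 0.76, 0.65, -0.0]
contact_force: [1.3, 1.3, -0.1]
gripper_width: 0.99
```

```bash
python3 tube.py s
```

```text
[ 0.58313952 -0.24895746  0.1950184 ]
```

View pics/s_side.png

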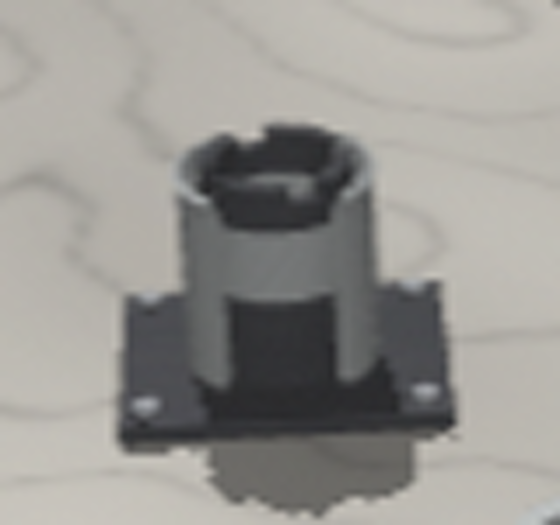

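The stack is level. The retaining ring stands slightly proud of the mouth, notches up, resting on the spacer, and the gripper is well clear.

```bash
python3 -c "
from station import *
print(hand_in())"
```

```text
the job is handed in; nothing more can be done
None
```

I stacked the lens cell, spacer and retaining ring in the tube, in that order and the same way up as they lay. I handed the job in at about 29 s of the 67 s allowed; `hand_in` gave no verdict.

- **Seating:** each ring met resistance at the height worked out for it. Tool heights at contact were 22.7, 50.2 and 75.7 mm, with 10, 9 and 5 N. I opened the fingers before backing out each time.
- **Final pictures:** after each release the stack looked level. The last side view shows the retaining ring slightly proud of the mouth, notches up and resting on the spacer.
- **Bystanders:** the ones showing in the last full side view look unmoved by eye. I did not measure them again.
- **Disagreements:**
  - The network's last estimate for the retaining ring was wrong in the top camera, which placed it on the screwdriver.
  - In the side camera it was about 12 mm off in y. I relied on the contact heights and the pictures instead.
  - The lens cell pulled sideways by about 5 N near the bottom of the bore. I corrected this with a 1.5 mm shift before it seated.

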